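# Hold a tongue paddle in the slot of a UV disinfector

### The arm

A 6-joint arm with a two-finger parallel gripper is mounted at the origin on the work surface. World frame = base frame: x ahead of the robot, y to its left, z up, the work surface at z = 0. Lengths are in m, angles in degrees, forces in N, time in s.
With the tool pointing down it reaches from about 0.35 to 0.875 m from the base axis. Payload 4.2 kg.
Tool frame: the origin (TCP) lies midway between the tips of the shut fingers; the grasp point (between the pads) lies 19 mm behind it (r.pinch_z is the distance from the TCP to the grasp point, in m); z points along the fingers, y is the line along which they close (so a half turn about z gives the same grasp; the last joint's range is limited). The gripper opens to 87 mm and grips with 3 to 60 N. Pads are 19 mm wide; open, the fingers measure 117 mm over their backs; the gripper's body (75 mm by 190 mm) begins 51 mm behind the grasp point.
Start: joints at [-50.042, 22.042, 0.453, 0, -68.411, -14.817], TCP at [0.266, -0.566, 0.223] pointing down, gripper open.
Joint ranges: [-179.83, 179.83], [-69.29, 118.12], [-61.27, 80.66], [-181.25, 117.63], [-171.15, -9.14], [-177.46, 177.46]. Speed limits (degrees/s): [159.86, 159.86, 180, 180, 180, 180].

### API

Orientations are given as a 3x3 rotation matrix whose columns are the frame's x, y, z axes.
In Python, from station import r, imaging, models gives the robot as it stands. The module is installed in compiled form; this text tells all that it offers.
- The arm moves only by the tool apply_moves, never from a script. Its argument "moves" is a list of rows, each a list of 2 entries, a list of its own where there are three numbers: the shift along the tool's x, y, z in m, then the turn about the tool's z in degrees. A call has 1 to 5 rows; each row shifts and turns the commanded pose from where the row before left it, along the tool's axes as they then stand; what a row does not reach is not made up. A row lasts 1/12 s, in which the tool goes at most 41.7 mm and 7.16 degrees, less where a joint would pass 70% of its speed; a pose out of reach is approached as far as the arm can. A call is refused whole if a number of a shift passes 0.0417 or a number of a turn 7.16, either way. A call with a gripper value outside its range is refused whole. "hand" is the finger opening in m, from 0 to 0.087, set as the call begins (left out, the last holds). The fingers move at their own pace and stop on an object; the grip force is fixed at half the most. Time passes only in rows, so rows that do not move let the fingers close. It gives the time, the measured TCP pose, the force, the opening and the grip force at its end, in the units of the state.
- r.sense(): the state, without advancing time (a new reading comes with each control period).
- imaging.capture(name): name is "side" or "top" or "wrist"; returns a dict with "frame" (480x640x3 uint8, blue, green, red), "intrinsics" (3x3 intrinsics, pixels), "eye" and "orientation" of the camera in the world. Camera axes: x right, y down, z forward; pixel columns grow to the right and rows downward; lengths in m; the calibration is good to about 2 mm. A picture is of the moment at which its call begins. There is no depth.
- r.finish_job(): hands the job in; it is judged then, once.
Trained networks look in a picture, given as the dict that the camera call returned (one of the last four; its "shot" number tells which), for a name from the list of things; names that differ only in an ending like _2 or _b are one class to them, and where a whole thing is asked for, a point or a joint stands for the part that bears it (a point fixed in the world has none). Each returns a list of dicts, best first, with "confidence" (0 to 1); they miss things now and then, are a little off and sometimes report something else, mostly with a low value. They report only what shows in the picture. A call takes as long as a camera call.
- models.cut_out(picture, target): "region" (480x640 bool, what is visible of it) and "extent" ([left, top, width, height] as shares, 0 to 1, of the picture: columns of its width, rows of its height, round what is visible of it).
- models.place_of(picture, target): "at" ([column, row] as shares, 0 to 1, of the picture: columns of its width, rows of its height: a listed point, or the origin of a listed thing).
The state is a dict: "time_s": time; "joints": joint angles; "joint_velocities": joint speeds; "effort": joint torques, N m; "tcp_pos": TCP position; "ee_rot": TCP orientation; "wrist_force": force on the tool from outside, world axes, zero at the start; "moment": the same for the moment, N m; "gripper_width": opening from 0.0 (shut) to 1.0 (fully open); "gripper_force": force on a finger pad.
Only numpy, scipy, OpenCV 4.12 (cv2) and the standard library are available. Lean on these libraries where they do the work, as an engineer would, in place of code of your own. Each camera call takes 0.05 s, during which the arm holds its last target. There are 200 camera calls.

### The job

Slide the shutter on top of the disinfector box fully open, then take the broad paddle out of the instrument rack and pass its blade straight down through the slot, without forcing it, until the dark band on the blade is level with the rim of the slot. Finish there, still holding the paddle by its handle with the blade hanging inside the box; do not let go. Leave the other instruments and everything else on the table where they are.

Things in the scene. Friction and masses are not known exactly. Their poses are not given: they have to be found in the camera images.
- paddle: Broad tongue paddle standing blade down in one of the rack's 3 places (varies). Origin: underside of its hand guard (steel plate 22 x 46 x 5 mm, resting on the rack's top); z up, y along the blade's width, x through its thickness; same when turned half round about z. Handle: dark grey block 12 (x) x 28 (y) mm, 5 to 55 mm above the origin. About 80 g, varies.
- paddle_tip (a point): Middle of the paddle blade's lower end, 90 mm below the paddle's origin; axes as the paddle's. The steel blade is 4 mm thick (x) and 28 mm wide (y); its last 6 mm are 3 mm thick and 22 mm wide. A dark band 12 mm tall runs round the blade from 59 to 71 mm above the tip.
- rack: Fixed open aluminium instrument rack 70 (x) x 210 (y) x 105 mm tall, origin under its centre. Its three places lie in a row along its y at -60, 0 and +60 mm: openings 8 (x) x 36 (y) mm in its 6 mm top plate, open below. The instruments stand in them with their guards resting on the top plate, their y along the rack's y.
- disinfector: Fixed white disinfector box with amber windows, 140 (x) x 220 (y) mm, steel lid top 105 mm high, hollow inside (inner floor 6 mm above the table). Origin under its centre.
- slot_mouth (a point): Centre of the slot, at the rim of its dark guide collar, 111 mm above the table; axes as the box's: slot long along y, z up. The slot in the lid is 6 (x) x 30 (y) mm, 2 mm more than the blade each way; the collar, 6 mm tall, flares up to 14 x 38 mm at the rim. The blade goes in with its y along the slot's y, either way round.
- shutter (a joint): Sliding shutter plate over the slot, 54 (x) x 90 (y) x 4 mm, 1 mm above the collar's rim. Value in m: it starts at 0 to 0.012 (slot covered), slides along the box's +y, and is fully open at 0.065. It needs about 2 N and stays where it is left.
- shutter_tab (a point): Middle of the top of the shutter's grip tab, a black upright block 12 (x) x 30 (y) mm, its top 143 mm above the table, 28 mm tall above the shutter plate; axes as the box's. It moves with the shutter; shut, it lies 45 mm on the +y side of the slot's centre.
- spatula: Narrow spatula in another place of the rack: like the paddle, but its handle is 16 mm wide and its blade 12 mm wide, without a band. Origin under its guard. Leave alone.
- probe: Round probe in the remaining place: round handle 12 mm thick, round rod 6 mm thick. Origin under its guard. Leave alone.
- bottle: White plastic bottle, 60 mm across, 160 mm tall, origin under its centre. Leave alone.
- jar: Small jar, 60 mm across, 65 mm tall, origin under its centre. Leave alone.
- dish: Steel bowl, 120 mm across, 40 mm tall, origin under its centre. Leave alone.
- tape: Roll of paper tape lying flat, 60 mm across, 25 mm tall, origin under its centre. Leave alone.

How it is judged:
By the outcome, as a careful person would: the job done as asked, in the order asked, and still so for the second after the job is handed in, while the arm keeps its last pose, push and grip.
It also fails if it takes over 58 s, if anything falls off the work surface, if the arm or the gripper's body presses on something with over 40 N, if the wrist force passes 120 N, or if a joint passes its speed limit or range.

## Working session

There is one attempt and no reset: what is moved stays moved. The work goes in short steps, Python scripts to look and compute and a tool call to move; the robot and the scene stay as the last step left them, time stands still between calls to the robot, and variables do not carry over. Pictures are saved under pics/ and viewed, at most 10 in all, crops included, and the job is handed in when it is done.

Besides the shell and the picture viewer there is one more tool, called after "Call:" as name(argument=value, ...) on one line, values as JSON. apply_moves: Moves the arm, as the interface text tells. Its arguments: {"type":"object","properties":{"moves":{"type":"array"},"hand":{"type":"number"}},"required":["moves"]}

```bash
mkdir -p pics
cat > h.py <<'E'
import numpy as np, cv2
from station import r, imaging, models
def ray(p,at):
    K=np.array(p["intrinsics"]);R=np.array(p["orientation"])
    d=R@np.linalg.inv(K)@np.array([at[0]*640,at[1]*480,1]);return np.array(p["eye"]),d/np.linalg.norm(d)
def tri(rays):
    A=np.zeros((3,3));b=np.zeros(3)
    for e,d in rays:
        M=np.eye(3)-np.outer(d,d);A+=M;b+=M@e
    x=np.linalg.solve(A,b)
    return x,[np.linalg.norm((np.eye(3)-np.outer(d,d))@(x-e)) for e,d in rays]
def atz(p,at,z):
    e,d=ray(p,at);return e+d*(z-e[2])/d[2]
def proj(p,X):
    c=np.array(p["orientation"]).T@(np.array(X)-p["eye"]);u=np.array(p["intrinsics"])@c;return u[:2]/u[2]
E
python3 - <<'E'
from h import *
s=r.sense();print(s)
P={n:imaging.capture(n) for n in("side","top","wrist")}
for n,p in P.items():
    cv2.imwrite(f"pics/{n}0.png",p["frame"]);print(n,np.round(p["eye"],3))
for t in["paddle","paddle_tip","rack","disinfector","slot_mouth","shutter_tab","spatula","probe","bottle","jar","dish","tape"]:
    R=[]
    for n,p in P.items():
        q=models.place_of(p,t)
        for k in q[:2]: print(t,n,np.round(np.array(k["at"])*[640,480],1),round(k["confidence"],2))
        if q and q[0]["confidence"]>.4:R.append(ray(p,q[0]["at"]))
    if len(R)>1:
        x,e=tri(R);print("  ->",np.round(x,4),np.round(e,4))
E
```

```text
{'time_s': 0.0, 'joints': array([-5.00416928e+01,  2.20912332e+01,  3.79092504e-01, -2.84552703e-02,
       -6.84115896e+01, -1.48164358e+01]), 'joint_velocities': array([ 0.00147407,  0.01888694,  0.02404275, -0.06169003,  0.03057126,
        0.0493465 ]), 'effort': array([-3.11727399e-04, -3.90665781e+01,  1.87403476e+01,  4.21981484e+00,
        1.09933061e-02, -1.88323520e-04]), 'tcp_pos': array([ 0.26529105, -0.56522931,  0.22145133]), 'ee_rot': array([[-9.05336332e-01, -4.24694077e-01, -1.03289325e-03],
       [-4.24695320e-01,  9.05334234e-01,  1.95183108e-03],
       [ 1.06182521e-04,  2.20572852e-03, -9.99997562e-01]]), 'wrist_force': array([ 0.31691049, -0.02298127, -0.1132116 ]), 'moment': array([-0.00791609, -0.0385954 ,  0.00068501]), 'gripper_force': 0.0, 'gripper_width': 1.000867736676878}
side [ 0.349 -0.818  0.783]
top [0.435 0.053 1.087]
wrist [ 0.203 -0.595  0.385]
paddle side [347.1 398.7] 0.95
paddle top [526.  266.9] 0.63
  -> [ 0.5483 -0.3236  0.1007] [0.0048 0.0048]
rack side [328.8 408.7] 0.66
rack top [479.3 281.9] 0.9
  -> [ 0.5367 -0.2579 -0.004 ] [0.0019 0.0019]
disinfector side [284.8 240.9] 0.69
disinfector top [271.3 264.5] 0.59
  -> [ 0.5854  0.2123 -0.0147] [0.0042 0.0042]
slot_mouth top [291.3 257.9] 0.84
slot_mouth top [174.1 262.9] 0.2
shutter_tab top [264.9 259.2] 0.69
spatula side [314.  338.6] 0.88
spatula top [465.5 277.5] 0.79
  -> [ 0.5325 -0.1999  0.1022] [0.0024 0.0024]
probe side [329.  365.9] 0.56
probe top [496.2 274.6] 0.68
  -> [ 0.5372 -0.2616  0.1044] [0.0015 0.0015]
bottle top [170.8 264.4] 0.71
jar side [422.4 312.7] 0.97
jar top [403.  177.6] 0.88
jar top [174.3 263.5] 0.52
  -> [ 0.78   -0.0992 -0.0014] [0.0034 0.0034]
dish side [383.8 251.8] 0.67
dish top [322.2 184.5] 0.61
  -> [0.7709 0.0892 0.0059] [0. 0.]
tape side [329.7 409.7] 0.71
tape side [371.6 311.3] 0.61
tape top [396.2 223.8] 0.83
  -> [ 0.656  -0.1012 -0.2172] [0.0633 0.0633]
```

View pics/top0.png

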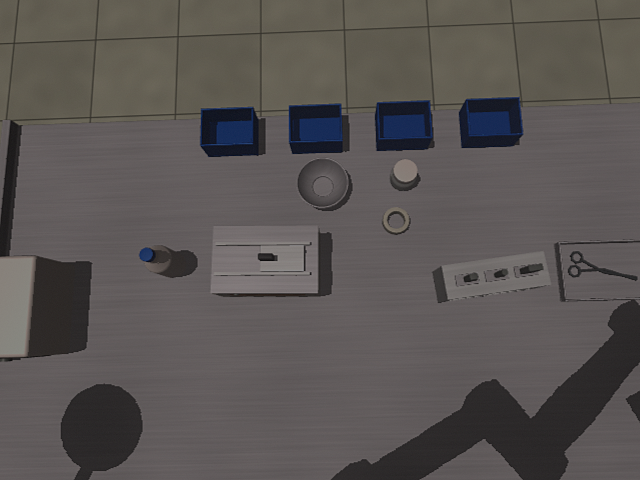

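View pics/side0.png

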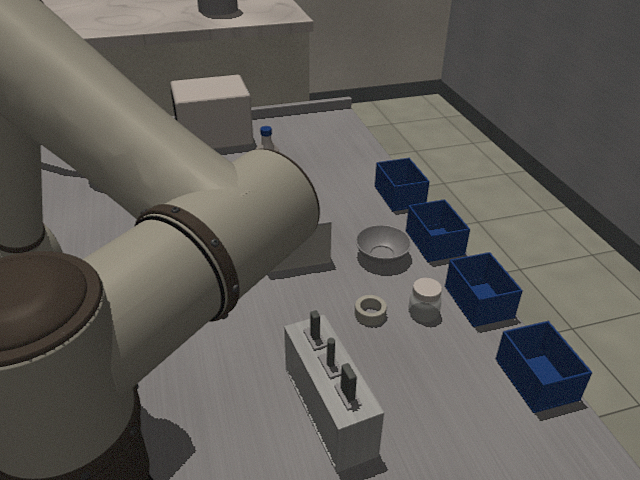

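The pictures agree with the networks' reports. In the top view the rack instruments are the spatula at (467,278), the probe at (497,274) and the paddle at (528,269). The box is around (265,260), with the tab at (265,257) on the +y side of the plate. Next I turn the wrist and go over the rack for close views.

Call:
apply_moves(moves=[[[0, 0, -0.02], -7.0], [[0, 0, -0.02], -7.0], [[0, 0, -0.02], -7.0], [[0, 0, -0.02], -7.0], [[0, 0, 0], -7.0]], hand=0.05)

```text
time_s: 2.37
tcp_pos: [0.2662, -0.5676, 0.3079]
ee_rot: [[-0.492, -0.87, 0.004], [-0.87, 0.492, -0.008], [0.005, -0.008, -1.0]]
wrist_force: [-0.2, -0.5, 0.7]
gripper_width: 0.709
gripper_force: 0.0
```

Call:
apply_moves(moves=[[[0, 0, 0], -7.0], [[0, 0, 0], -7.0], [[0, 0, 0], -7.0], [[0, 0, 0], -7.0], [[0, 0, 0], -2.0]])

```text
time_s: 2.78
tcp_pos: [0.2655, -0.5657, 0.3025]
ee_rot: [[0.007, -1.0, 0.0], [-1.0, -0.007, 0.0], [-0.0, -0.0, -1.0]]
wrist_force: [0.0, -0.6, 0.4]
gripper_width: 0.575
gripper_force: 0.0
```

Call:
apply_moves(moves=[[[-0.033, -0.023, 0], 0], [[-0.033, -0.023, 0], 0], [[-0.033, -0.023, 0], 0], [[-0.033, -0.023, 0], 0], [[-0.033, -0.023, 0], 0]])

```text
time_s: 3.2
tcp_pos: [0.3807, -0.3989, 0.3027]
ee_rot: [[0.002, -1.0, 0.0], [-1.0, -0.002, -0.0], [0.0, -0.0, -1.0]]
wrist_force: [1.0, -0.1, 0.1]
gripper_width: 0.575
gripper_force: 0.0
```

```bash
cat >> h.py <<'E'
import json,os
def look(names,cam="wrist",save=None):
    p=imaging.capture(cam);R={}
    if save: cv2.imwrite(save,p["frame"])
    for t in names:
        q=models.place_of(p,t)
        if q: R[t]=(q[0]["confidence"],*ray(p,q[0]["at"]))
        print(cam,t,[(np.round(np.array(k["at"])*[640,480],1),round(k["confidence"],2)) for k in q[:2]])
    import pickle
    L=pickle.load(open("L.pkl","rb")) if os.path.exists("L.pkl") else []
    L.append(R);pickle.dump(L,open("L.pkl","wb"))
    return p
def report(t,n=9,minc=.5):
    import pickle
    L=[R[t][1:] for R in pickle.load(open("L.pkl","rb"))[-n:] if t in R and R[t][0]>minc]
    if len(L)>1: x,e=tri(L);print(t,np.round(x,4),np.round(e,4));return x
def st():
    s=r.sense();R=s["ee_rot"];print(round(s["time_s"],2),np.round(s["tcp_pos"],4),"yaw",round(np.degrees(np.arctan2(R[1,1],R[0,1])),2),"tilt",np.round(R[:2,2],4),"F",np.round(s["wrist_force"],1),"w",round(s["gripper_width"]*87,1),s["gripper_force"]);return s
E
python3 - <<'E'
from h import *
st();p=look(["paddle","probe","spatula","rack"],save="pics/w1.png");print(np.round(p["orientation"],3))
E
```

```text
3.2 [ 0.3807 -0.3989  0.3027] yaw -179.89 tilt [ 0.0003 -0.0002] F [ 1.  -0.1  0.1] w 50.1 0.0
wrist paddle []
wrist probe []
wrist spatula []
wrist rack [(array([214.4, 289.1]), 0.79)]
[[-1.    -0.002 -0.002]
 [-0.002  0.967  0.253]
 [ 0.001  0.253 -0.967]]
```

Call:
apply_moves(moves=[[[-0.01, -0.038, 0], 0], [[-0.01, -0.038, 0], 0], [[-0.01, -0.038, 0], 0], [[-0.01, -0.035, 0], 0], [[0, 0, 0], 0]])

```text
time_s: 3.87
tcp_pos: [0.5333, -0.36, 0.2999]
ee_rot: [[0.004, -1.0, -0.001], [-1.0, -0.004, 0.001], [-0.001, 0.001, -1.0]]
wrist_force: [-0.6, -1.4, -0.5]
gripper_width: 0.573
gripper_force: 0.0
```

Run:
```python
from h import *
st();p=look(["paddle","probe","spatula","rack"],save="pics/w2.png")
```

```text
3.87 [ 0.5333 -0.36    0.2999] yaw -179.78 tilt [-0.0008  0.0008] F [-0.6 -1.4 -0.5] w 49.8 0.0
wrist paddle [(array([312.2, 245.9]), 0.57)]
wrist probe [(array([318.9, 296.5]), 0.74)]
wrist spatula [(array([322.7, 340.4]), 0.92)]
wrist rack [(array([317.3, 266.9]), 0.96)]
```

Call:
apply_moves(moves=[[[-0.03, 0, 0], 0], [[-0.03, 0, 0], 0], [[-0.03, 0, 0], 0], [[-0.01, 0, 0], 0], [[0, 0, 0], 0]])

```text
time_s: 4.53
tcp_pos: [0.5279, -0.2591, 0.304]
ee_rot: [[0.004, -1.0, 0.002], [-1.0, -0.004, -0.0], [0.0, -0.002, -1.0]]
wrist_force: [-1.4, 0.2, 0.1]
gripper_width: 0.578
gripper_force: 0.0
```

Run:
```python
from h import *
st();p=look(["paddle","probe","spatula","rack","slot_mouth","shutter_tab"],save="pics/w3.png")
for t in["paddle","probe","spatula","rack"]: report(t,3)
```

```text
4.53 [ 0.5279 -0.2591  0.304 ] yaw -179.78 tilt [ 0.0019 -0.0003] F [-1.4  0.2  0.1] w 50.3 0.0
wrist paddle [(array([308.8, 148.3]), 0.9)]
wrist probe [(array([310.3, 207.7]), 0.87)]
wrist spatula []
wrist rack [(array([314.3, 195. ]), 0.87)]
wrist slot_mouth []
wrist shutter_tab []
paddle [ 0.5407 -0.3225  0.114 ] [0.0008 0.0008]
probe [ 0.5364 -0.2618  0.11  ] [0.0023 0.0023]
rack [ 0.5364 -0.2578 -0.0011] [0.0012 0.0019 0.0007]
```

View pics/w2.png

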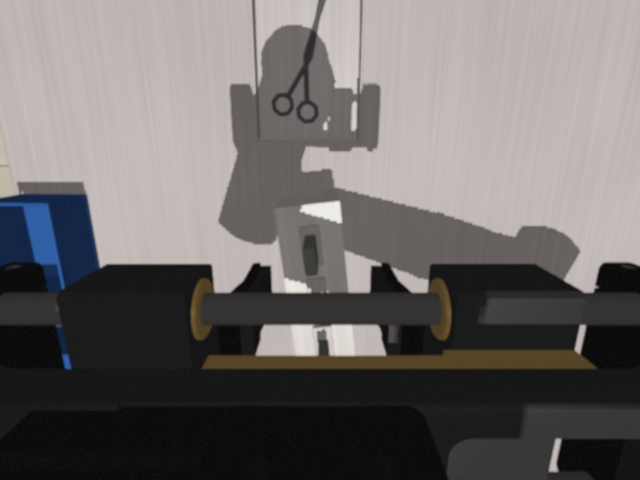

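The wrist picture w2 shows the paddle at (312,250) on a slightly turned rack, with the gripper covering rows below about 265. So I view things in the upper half. Next the box.

Call:
apply_moves(moves=[[[-0.041, -0.006, 0], 0], [[-0.041, -0.006, 0], 0], [[-0.041, -0.006, 0], 0], [[-0.041, -0.006, 0], 0], [[-0.041, -0.006, 0], 0]])

```text
time_s: 5.3
tcp_pos: [0.5584, -0.0539, 0.3025]
ee_rot: [[0.001, -1.0, 0.0], [-1.0, -0.001, -0.0], [0.0, -0.0, -1.0]]
wrist_force: [1.4, -0.3, -1.2]
gripper_width: 0.576
gripper_force: 0.0
```

Call:
apply_moves(moves=[[[-0.041, -0.006, 0], 0], [[-0.041, -0.006, 0], 0], [[-0.041, -0.006, 0], 0], [[-0.041, -0.006, 0], 0], [[-0.041, -0.006, 0], 0]])

```text
time_s: 5.72
tcp_pos: [0.5881, 0.1516, 0.3025]
ee_rot: [[0.002, -1.0, 0.0], [-1.0, -0.002, -0.0], [0.0, -0.0, -1.0]]
wrist_force: [1.1, -0.0, 0.4]
gripper_width: 0.577
gripper_force: 0.0
```

Call:
apply_moves(moves=[[[-0.041, 0, 0], 0], [[-0.03, 0, 0], 0], [[0, 0, 0], 0]])

```text
time_s: 5.97
tcp_pos: [0.5878, 0.2258, 0.3009]
ee_rot: [[0.007, -1.0, -0.001], [-1.0, -0.007, 0.0], [-0.0, 0.001, -1.0]]
wrist_force: [0.2, 0.2, -0.2]
gripper_width: 0.574
gripper_force: 0.0
```

Run:
```python
from h import *
st();p=look(["slot_mouth","shutter_tab","disinfector"],save="pics/w4.png")
p=imaging.capture("top");print("tab@.143",[ (atz(p,k["at"],.143).round(4),k["confidence"]) for k in models.place_of(p,"shutter_tab")[:2]])
```

```text
5.97 [0.5878 0.2258 0.3009] yaw -179.59 tilt [-0.0011  0.0002] F [ 0.2  0.2 -0.2] w 49.9 0.0
wrist slot_mouth [(array([328.2, 137.8]), 0.61)]
wrist shutter_tab [(array([328.2, 192.9]), 0.97)]
wrist disinfector [(array([321.3, 181.5]), 0.58)]
tab@.143 [(array([0.5813, 0.2096, 0.143 ]), 0.7)]
```

Call:
apply_moves(moves=[[[-0.03, 0, 0], 0], [[-0.03, 0, 0], 0], [[0, 0, 0], 0]])

```text
time_s: 6.52
tcp_pos: [0.5877, 0.2834, 0.302]
ee_rot: [[0.004, -1.0, 0.0], [-1.0, -0.004, 0.001], [-0.001, -0.0, -1.0]]
wrist_force: [-0.1, -0.4, -0.3]
gripper_width: 0.577
gripper_force: 0.0
```

Run:
```python
from h import *
st();p=look(["slot_mouth","shutter_tab","disinfector"],save="pics/w5.png")
for t in["slot_mouth","shutter_tab","disinfector"]: report(t,2)
p=imaging.capture("top");print("tab@.143",[ (atz(p,k["at"],.143).round(4),k["confidence"]) for k in models.place_of(p,"shutter_tab")[:2]])
```

```text
6.52 [0.5877 0.2834 0.302 ] yaw -179.79 tilt [0.0003 0.0012] F [-0.1 -0.4 -0.3] w 50.2 0.0
wrist slot_mouth [(array([328.8,  75.7]), 0.93)]
wrist shutter_tab [(array([324.4, 128.6]), 0.76)]
wrist disinfector [(array([320.4, 138.3]), 0.79)]
slot_mouth [0.58   0.1522 0.1066] [0.0001 0.0001]
shutter_tab [0.5823 0.2023 0.1455] [0.002 0.002]
disinfector [ 0.5868  0.2093 -0.0142] [0.0009 0.0009]
tab@.143 [(array([0.5772, 0.2015, 0.143 ]), 0.74)]
```

View pics/w5.png

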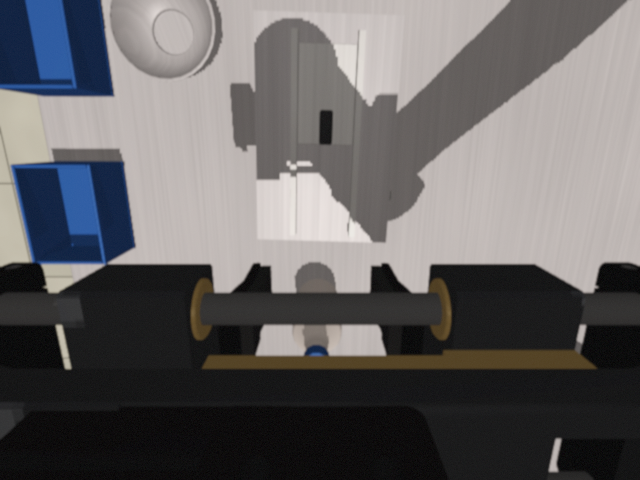

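The picture shows the tab at (326,127), the lid corners near (254,12), (401,14), (257,240) and (388,242), and the rails vertical. Now the box yaw from the lid corners.

Run:
```python
from h import *
p=imaging.capture("wrist")
c=[atz(p,(u/640,v/480),.105)[:2] for u,v in[(254,12),(401,14),(257,240),(388,242)]]
print(np.round(c,4),np.mean(c,0))
for a,b in((0,2),(1,3)):
    d=c[b]-c[a];print(np.degrees(np.arctan2(-d[0],d[1])),np.linalg.norm(d))
m=models.cut_out(p,"shutter_tab");print([ (np.array(k["extent"])*[640,480,640,480],k["confidence"]) for k in m[:2]])
for u,v in[(320,110),(333,110),(320,145),(333,145)]: print(atz(p,(u/640,v/480),.143).round(4))
for nm in("shutter_tab","slot_mouth"):
    for k in models.place_of(p,nm)[:1]:print(nm,atz(p,k["at"],.143).round(4),atz(p,k["at"],.111).round(4))
```

```text
[[0.6495 0.0932]
 [0.5125 0.0946]
 [0.6568 0.314 ]
 [0.5133 0.3162]] [0.58303765 0.20450259]
-1.8931823747191472 0.2208968116680966
-0.20325211387243008 0.2215205973870546
[(array([297.088,  49.008,  58.624, 102.   ]), 0.74)]
[0.588  0.1827 0.143 ]
[0.5764 0.1826 0.143 ]
[0.588  0.2129 0.143 ]
[0.5761 0.2128 0.143 ]
shutter_tab [0.5825 0.2037 0.143 ] [0.582  0.2031 0.111 ]
slot_mouth [0.5784 0.1556 0.143 ] [0.5775 0.1502 0.111 ]
```

Call:
apply_moves(moves=[[[0.03, 0.003, 0], 1.0], [[0.03, 0.003, 0], 0], [[0.025, 0, 0], 0], [[0, 0, 0.04], 0], [[0, 0, 0.04], 0]])

```text
time_s: 7.43
tcp_pos: [0.5824, 0.1952, 0.2254]
ee_rot: [[-0.017, -1.0, 0.008], [-1.0, 0.017, 0.005], [-0.005, -0.008, -1.0]]
wrist_force: [0.4, 0.2, -0.9]
gripper_width: 0.573
gripper_force: 0.0
```

Run:
```python
from h import *
st();p=look(["shutter_tab"])
for k in models.place_of(p,"shutter_tab")[:1]:print(atz(p,k["at"],.143).round(4))
```

```text
7.43 [0.5824 0.1952 0.2254] yaw 179.02 tilt [0.0079 0.0046] F [ 0.4  0.2 -0.9] w 49.8 0.0
wrist shutter_tab [(array([321.1, 246.7]), 0.86)]
[0.5825 0.2019 0.143 ]
```

Call:
apply_moves(moves=[[[-0.003, 0, 0.035], 0], [[0, 0, 0.035], 0], [[0, 0, 0.02], 0], [[0, 0, 0.008], 0], [[0, 0, 0], 0]])

```text
time_s: 8.0
tcp_pos: [0.5815, 0.1996, 0.1249]
ee_rot: [[-0.014, -1.0, 0.0], [-1.0, 0.014, -0.001], [0.001, -0.0, -1.0]]
wrist_force: [0.8, 0.4, -0.6]
gripper_width: 0.574
gripper_force: 0.0
```

Call:
apply_moves(moves=[[[0, 0, 0], 0], [[0, 0, 0], 0], [[0, 0, 0], 0], [[0, 0, 0], 0]], hand=0.0)

```text
time_s: 8.33
tcp_pos: [0.5816, 0.1996, 0.1264]
ee_rot: [[-0.015, -1.0, 0.003], [-1.0, 0.015, 0.002], [-0.002, -0.003, -1.0]]
wrist_force: [-0.1, -0.2, 0.7]
gripper_width: 0.36
gripper_force: 0.0
```

Call:
apply_moves(moves=[[[0, 0, 0], 0], [[0, 0, 0], 0], [[0, 0, 0], 0], [[0, 0, 0], 0], [[0, 0, 0], 0]])

```text
time_s: 8.75
tcp_pos: [0.5837, 0.1996, 0.1252]
ee_rot: [[-0.015, -1.0, 0.006], [-1.0, 0.015, 0.002], [-0.002, -0.006, -1.0]]
wrist_force: [6.8, -0.4, -2.9]
gripper_width: 0.136
gripper_force: 30.0
```

Call:
apply_moves(moves=[[[-0.01, 0, 0], 0], [[-0.01, 0, 0], 0], [[-0.01, 0, 0], 0], [[-0.01, 0, 0], 0], [[-0.008, 0, 0], 0]])

```text
time_s: 9.17
tcp_pos: [0.5849, 0.2476, 0.1253]
ee_rot: [[-0.015, -1.0, 0.007], [-1.0, 0.015, 0.001], [-0.001, -0.007, -1.0]]
wrist_force: [9.5, -2.6, -2.7]
gripper_width: 0.133
gripper_force: 30.0
```

Call:
apply_moves(moves=[[[-0.005, -0.003, 0], 0], [[-0.004, 0, 0], 0], [[0, 0, 0], 0]])

```text
time_s: 9.42
tcp_pos: [0.5852, 0.2566, 0.1252]
ee_rot: [[-0.015, -1.0, 0.002], [-1.0, 0.015, 0.001], [-0.001, -0.001, -1.0]]
wrist_force: [1.2, 1.0, 3.2]
gripper_width: 0.133
gripper_force: 30.0
```

Call:
apply_moves(moves=[[[-0.004, 0, 0], 0], [[0, 0, 0], 0]])

```text
time_s: 9.58
tcp_pos: [0.5853, 0.2605, 0.1252]
ee_rot: [[-0.015, -1.0, 0.002], [-1.0, 0.015, 0.001], [-0.001, -0.002, -1.0]]
wrist_force: [2.1, -0.6, 3.1]
gripper_width: 0.134
gripper_force: 30.0
```

Call:
apply_moves(moves=[[[-0.003, 0, 0], 0], [[0, 0, 0], 0]])

```text
time_s: 9.75
tcp_pos: [0.5853, 0.2611, 0.1251]
ee_rot: [[-0.015, -1.0, 0.0], [-1.0, 0.015, -0.003], [0.003, -0.0, -1.0]]
wrist_force: [3.9, -8.2, 3.2]
gripper_width: 0.134
gripper_force: 30.0
```

Call:
apply_moves(moves=[[[-0.001, 0, 0], 0], [[0, 0, 0], 0]])

```text
time_s: 9.92
tcp_pos: [0.5852, 0.2611, 0.1251]
ee_rot: [[-0.016, -1.0, -0.0], [-1.0, 0.016, -0.004], [0.004, 0.0, -1.0]]
wrist_force: [3.6, -9.6, 4.7]
gripper_width: 0.133
gripper_force: 30.0
```

Call:
apply_moves(moves=[[[0.003, 0, 0], 0], [[0, 0, 0], 0], [[0, 0, 0], 0], [[0, 0, 0], 0]], hand=0.05)

```text
time_s: 10.25
tcp_pos: [0.584, 0.2614, 0.1239]
ee_rot: [[-0.014, -1.0, -0.001], [-1.0, 0.014, -0.0], [0.0, 0.001, -1.0]]
wrist_force: [-0.5, -0.7, -0.2]
gripper_width: 0.351
gripper_force: 0.0
```

Call:
apply_moves(moves=[[[0, 0, -0.02], 0], [[0, 0, -0.04], 0], [[0, 0, -0.04], 0], [[0, 0, -0.04], 0], [[0, 0, 0], 0]])

```text
time_s: 10.67
tcp_pos: [0.5882, 0.2631, 0.2748]
ee_rot: [[-0.013, -1.0, 0.016], [-1.0, 0.013, 0.008], [-0.008, -0.016, -1.0]]
wrist_force: [0.7, 1.3, 2.3]
gripper_width: 0.568
gripper_force: 0.0
```

Run:
```python
from h import *
st();p=look(["slot_mouth","shutter_tab"],save="pics/w6.png")
```

```text
10.67 [0.5882 0.2631 0.2748] yaw 179.26 tilt [0.0159 0.0079] F [0.7 1.3 2.3] w 49.5 0.0
wrist slot_mouth [(array([331.7,  93.4]), 0.98)]
wrist shutter_tab [(array([328.6, 222.5]), 0.93)]
```

Call:
apply_moves(moves=[[[0.03, 0, 0], 0], [[0.03, 0, 0], 0], [[0.0, 0, 0], 0]])

```text
time_s: 11.07
tcp_pos: [0.5823, 0.1973, 0.2625]
ee_rot: [[-0.018, -1.0, -0.005], [-1.0, 0.018, -0.003], [0.003, 0.005, -1.0]]
wrist_force: [-0.2, 0.7, -0.2]
gripper_width: 0.572
gripper_force: 0.0
```

Run:
```python
from h import *
st();p=look(["slot_mouth","shutter_tab"],save="pics/w7.png")
for t in["slot_mouth","shutter_tab"]: report(t,2)
for k in models.place_of(p,"slot_mouth")[:1]:print(atz(p,k["at"],.111).round(4))
a=cv2.imread("pics/w6.png")[20:240,220:420];b=p["frame"][20:240,220:420]
cv2.imwrite("pics/w67.png",cv2.resize(np.hstack([a,b]),None,fx=2,fy=2))
```

```text
11.07 [0.5823 0.1973 0.2625] yaw 178.98 tilt [-0.0048 -0.0029] F [-0.2  0.7 -0.2] w 49.8 0.0
wrist slot_mouth [(array([320. , 169.2]), 0.92)]
wrist shutter_tab [(array([319.9, 299.8]), 0.93)]
slot_mouth [0.5799 0.152  0.1006] [0.001 0.001]
shutter_tab [0.5831 0.2623 0.1473] [0.0001 0.0001]
[0.5809 0.1512 0.111 ]
```

View pics/w67.png

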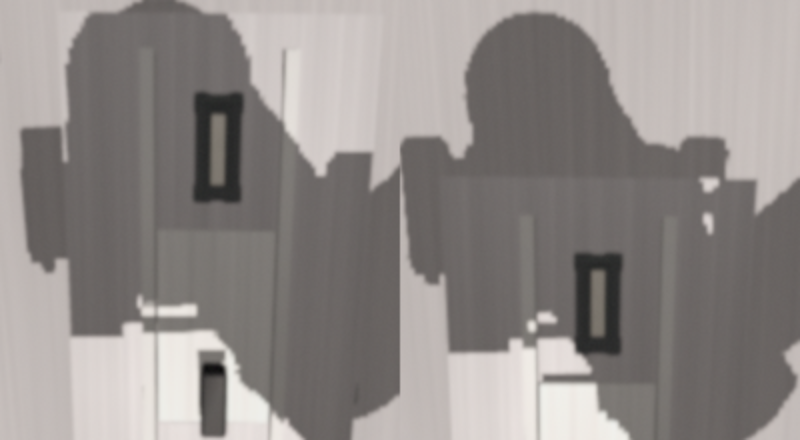

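The slot is now uncovered. The collar is centred near full-image (319,172) in the right view and the shutter edge is clear of it. The network agrees, at about (0.581, 0.1515, 0.111). Back to the rack.

Call:
apply_moves(moves=[[[0.02, 0, 0], 0], [[0.041, 0.003, 0], 0], [[0.041, 0.003, 0], 0], [[0.041, 0.003, 0], 0], [[0.041, 0.003, 0], 0]])

```text
time_s: 11.68
tcp_pos: [0.5687, 0.0168, 0.2638]
ee_rot: [[-0.013, -1.0, -0.001], [-1.0, 0.013, -0.0], [0.0, 0.001, -1.0]]
wrist_force: [1.4, -0.5, 0.5]
gripper_width: 0.577
gripper_force: 0.0
```

Call:
apply_moves(moves=[[[0.041, 0.003, 0], 0], [[0.041, 0.003, 0], 0], [[0.041, 0.003, 0], 0], [[0.041, 0.003, 0], 0], [[0.041, 0.003, 0], 0]])

```text
time_s: 12.1
tcp_pos: [0.5509, -0.1885, 0.264]
ee_rot: [[-0.013, -1.0, -0.001], [-1.0, 0.013, 0.0], [-0.0, 0.001, -1.0]]
wrist_force: [0.3, -0.2, -1.3]
gripper_width: 0.575
gripper_force: 0.0
```

Call:
apply_moves(moves=[[[0.041, 0.003, 0], 0], [[0.03, 0.003, 0], -2.5], [[0, 0, 0], -2.5], [[0, 0, 0], 0]])

```text
time_s: 12.43
tcp_pos: [0.5438, -0.2594, 0.2632]
ee_rot: [[0.071, -0.997, -0.002], [-0.997, -0.071, 0.001], [-0.001, 0.002, -1.0]]
wrist_force: [-0.1, 0.7, -0.4]
gripper_width: 0.574
gripper_force: 0.0
```

Run:
```python
from h import *
st();p=look(["paddle","probe"],save="pics/w8.png")
```

```text
12.43 [ 0.5438 -0.2594  0.2632] yaw -175.94 tilt [-0.0018  0.0007] F [-0.1  0.7 -0.4] w 49.9 0.0
wrist paddle [(array([324.5, 150.4]), 0.7)]
wrist probe [(array([326.2, 218.1]), 0.86)]
```

Call:
apply_moves(moves=[[[0.03, 0, 0], 0], [[0.02, 0, 0], 0], [[0.0, 0, 0], 0], [[0.0, 0, 0], 0]])

```text
time_s: 12.92
tcp_pos: [0.5479, -0.3076, 0.2641]
ee_rot: [[0.072, -0.997, -0.001], [-0.997, -0.072, 0.0], [-0.001, 0.001, -1.0]]
wrist_force: [0.6, 0.4, 0.6]
gripper_width: 0.576
gripper_force: 0.0
```

Run:
```python
from h import *
st();p=look(["paddle","probe"],save="pics/w9.png")
for t in["paddle","probe"]: report(t,2)
a=cv2.imread("pics/w8.png")[20:260,220:420];b=p["frame"][20:260,220:420]
cv2.imwrite("pics/w89.png",cv2.resize(np.hstack([a,b]),None,fx=2,fy=2))
```

```text
12.92 [ 0.5479 -0.3076  0.2641] yaw -175.86 tilt [-0.0006  0.0005] F [0.6 0.4 0.6] w 50.1 0.0
wrist paddle [(array([327.3, 207. ]), 0.59)]
wrist probe [(array([327.3, 263.6]), 0.69)]
paddle [ 0.5436 -0.3222  0.1307] [0.0009 0.0009]
probe [ 0.5369 -0.2558  0.0917] [0.0003 0.0003]
```

View pics/w89.png

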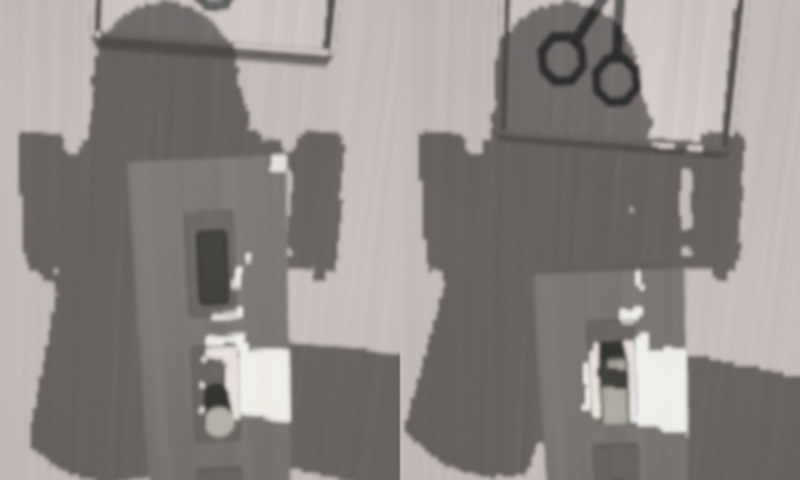

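Both crops show the paddle's dark handle on its guard. In the left crop its centre is full-image (326,153), and the rack's edges are visible. Now yaw and position from these pixels.

Run:
```python
from h import *
p=imaging.capture("wrist") 
import types
# reconstruct calibration of shot w8: same mounting, TCP shifted
s=r.sense();R=s["ee_rot"];o=R.T@(np.array(p["eye"])-s["tcp_pos"]);print("cam off",o.round(4))
q=dict(p);q["eye"]=np.array([0.5438,-0.2594,0.2632])+R@o
f=lambda u,v,z:atz(q,((u/2+220)/640,(v/2+20)/480),z)[:2]
print("handle",f(196,230,.16),f(229,230,.16),f(196,305,.16),f(229,305,.16),f(212.5,267.5,.16))
print("guard",f(209.5,264,.11),"width",f(184,264,.11)-f(235,264,.11),f(210,210,.11)-f(210,318,.11))
for a,b in(((128,162),(150,480)),((285,155),(290,460)),((184,210),(190,318)),((235,210),(241,318)) ,((196,235),(199,302))):
    d=f(*b,.105)-f(*a,.105);print("yaw",np.degrees(np.arctan2(-d[0],d[1])))
d=f(285,155,.105)-f(128,162,.105);print("end edge yaw",np.degrees(np.arctan2(-d[1],-d[0])),np.linalg.norm(d))
c=imaging.capture("top");k=models.cut_out(c,"rack")[0];cs=k["region"].astype(np.uint8)
rect=cv2.minAreaRect(cv2.findContours(cs,0,1)[0][0]);print(rect,k["confidence"])
```

```text
cam off [ 0.0693 -0.0003 -0.1629]
handle [ 0.55101358 -0.33351129] [ 0.53872835 -0.33442334] [ 0.54901694 -0.30590323] [ 0.53639431 -0.30683795] [ 0.54380322 -0.32035575]
guard [ 0.54424697 -0.3202557 ] width [0.02282964 0.00169295] [ 0.00365164 -0.04709847]
yaw 6.910814239859759
yaw 7.02455382267129
yaw 7.210539817865394
yaw 8.288560846339749
yaw 6.795967743713911
end edge yaw 6.651581342108854 0.0690177523812967
((457.8599853515625, 281.01995849609375), (36.48671340942383, 47.80042266845703), 81.8698959350586) 0.73
```

Call:
apply_moves(moves=[[[0, 0, 0], -3.0], [[0.012, 0.0045, 0.02], 0], [[0, 0, 0.03], 0], [[0, 0, 0], 0]])

```text
time_s: 13.55
tcp_pos: [0.5414, -0.3188, 0.2087]
ee_rot: [[0.123, -0.992, -0.01], [-0.992, -0.123, 0.006], [-0.007, 0.009, -1.0]]
wrist_force: [-0.5, 1.8, -3.0]
gripper_width: 0.578
gripper_force: 0.0
```

Run:
```python
from h import *
st();p=imaging.capture("wrist");cv2.imwrite("pics/w10.png",p["frame"][150:390,200:440]);
```

```text
13.55 [ 0.5414 -0.3188  0.2087] yaw -172.93 tilt [-0.0097  0.0058] F [-0.5  1.8 -3. ] w 50.3 0.0
```

View pics/w10.png

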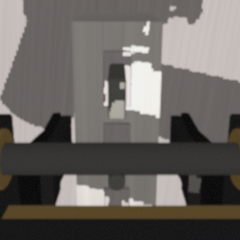

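The handle at crop column 117 sits within 3 px of midway between the fingers (50 and 190). I correct slightly and descend.

Call:
apply_moves(moves=[[[0, -0.0015, 0.03], 0], [[0, 0, 0.03], 0], [[0, 0, 0.02], 0], [[0, 0, 0.012], 0], [[0, 0, 0], 0]])

```text
time_s: 14.02
tcp_pos: [0.5453, -0.3199, 0.1211]
ee_rot: [[0.125, -0.992, -0.004], [-0.992, -0.125, 0.001], [-0.002, 0.004, -1.0]]
wrist_force: [0.0, -0.2, 0.1]
gripper_width: 0.576
gripper_force: 0.0
```

Call:
apply_moves(moves=[[[0, 0, 0], 0], [[0, 0, 0], 0], [[0, 0, 0], 0], [[0, 0, 0], 0], [[0, 0, 0], 0]], hand=0.0)

```text
time_s: 14.43
tcp_pos: [0.5465, -0.3207, 0.1237]
ee_rot: [[0.124, -0.992, 0.002], [-0.992, -0.124, -0.001], [0.001, -0.002, -1.0]]
wrist_force: [0.1, -0.0, 0.1]
gripper_width: 0.281
gripper_force: 0.0
```

Call:
apply_moves(moves=[[[0, 0, 0], 0], [[0, 0, 0], 0], [[0, 0, 0], 0], [[0, 0, 0], 0]])

```text
time_s: 14.77
tcp_pos: [0.5459, -0.3206, 0.1229]
ee_rot: [[0.124, -0.992, -0.0], [-0.992, -0.124, -0.0], [0.0, 0.0, -1.0]]
wrist_force: [-0.9, 0.2, 2.8]
gripper_width: 0.137
gripper_force: 30.0
```

Call:
apply_moves(moves=[[[0, 0, -0.015], 0], [[0, 0, -0.03], 0], [[0, 0, -0.03], 0], [[0, 0, -0.03], 0], [[0, 0, -0.03], 0]])

```text
time_s: 15.18
tcp_pos: [0.5458, -0.3204, 0.2583]
ee_rot: [[0.124, -0.992, -0.001], [-0.992, -0.124, 0.001], [-0.001, 0.001, -1.0]]
wrist_force: [-0.4, -0.2, -1.5]
gripper_width: 0.135
gripper_force: 30.0
```

Call:
apply_moves(moves=[[[0, 0, -0.025], 0], [[-0.02, 0, 0], 3.0], [[-0.035, 0, 0], 5.0], [[-0.041, 0, 0], 0], [[-0.041, 0, 0], 0]])

```text
time_s: 15.6
tcp_pos: [0.5417, -0.1828, 0.282]
ee_rot: [[-0.017, -1.0, -0.0], [-1.0, 0.017, 0.001], [-0.001, 0.0, -1.0]]
wrist_force: [1.4, 0.9, -0.7]
gripper_width: 0.135
gripper_force: 30.0
```

Run:
```python
from h import *
s=st();T=np.array([.5825,.1525]);d=T-s["tcp_pos"][:2];print("tool shift",(s["ee_rot"][:2,:2].T@d).round(4))
```

```text
15.6 [ 0.5417 -0.1828  0.282 ] yaw 179.01 tilt [-0.0004  0.0006] F [ 1.4  0.9 -0.7] w 11.8 29.997121206461088
tool shift [-0.3359 -0.035 ]
```

Call:
apply_moves(moves=[[[-0.04, -0.0044, 0], 0], [[-0.04, -0.0044, 0], 0], [[-0.04, -0.0044, 0], 0], [[-0.04, -0.0044, 0], 0], [[-0.04, -0.0044, 0], 0]])

```text
time_s: 16.02
tcp_pos: [0.5669, 0.0179, 0.2823]
ee_rot: [[-0.015, -1.0, -0.0], [-1.0, 0.015, 0.0], [-0.0, 0.0, -1.0]]
wrist_force: [0.2, -0.3, -1.1]
gripper_width: 0.136
gripper_force: 30.0
```

Call:
apply_moves(moves=[[[-0.04, -0.0044, 0], 0], [[-0.04, -0.0044, 0], 0], [[-0.035, -0.0044, 0], 0], [[-0.021, 0, 0], 0], [[0, 0, 0], 0]])

```text
time_s: 16.43
tcp_pos: [0.5825, 0.1558, 0.2812]
ee_rot: [[-0.01, -1.0, -0.001], [-1.0, 0.01, 0.001], [-0.001, 0.001, -1.0]]
wrist_force: [0.3, -0.2, -0.2]
gripper_width: 0.138
gripper_force: 30.0
```

Call:
apply_moves(moves=[[[0, 0, 0.03], 0], [[0, 0, 0.03], 0], [[0, 0, 0], 0], [[0, 0, 0], 0]])

```text
time_s: 16.77
tcp_pos: [0.5819, 0.1506, 0.2215]
ee_rot: [[-0.015, -1.0, -0.003], [-1.0, 0.015, -0.002], [0.002, 0.003, -1.0]]
wrist_force: [0.3, -1.1, -0.1]
gripper_width: 0.134
gripper_force: 30.0
```

Run:
```python
from h import *
st();p=look(["paddle_tip","slot_mouth","paddle"],save="pics/w11.png")
for z in (.111,):
  for k in models.place_of(p,"slot_mouth")[:1]:print("slot",atz(p,k["at"],z).round(4))
s=look(["paddle_tip","slot_mouth","paddle"],"side",save="pics/s11.png")
t=look(["paddle_tip","slot_mouth","paddle"],"top")
report("paddle_tip",3,.4);report("slot_mouth",3,.4)
cv2.imwrite("pics/c11.png",np.hstack([p["frame"][60:420,170:470],s["frame"][60:420,140:440]]))
```

```text
16.77 [0.5819 0.1506 0.2215] yaw 179.12 tilt [-0.003  -0.0023] F [ 0.3 -1.1 -0.1] w 11.7 29.99410225612337
wrist paddle_tip [(array([321.4, 228.9]), 0.78)]
wrist slot_mouth [(array([322.8, 234.7]), 0.92), (array([149.9, 150.3]), 0.64)]
wrist paddle [(array([322.4, 269.4]), 0.57)]
slot [0.5796 0.155  0.111 ]
side paddle_tip [(array([293.6, 209. ]), 0.64)]
side slot_mouth [(array([290.1, 210.2]), 0.95)]
side paddle [(array([290.3, 171.4]), 0.86), (array([383.7, 253.4]), 0.63)]
top paddle_tip []
top slot_mouth [(array([292.7, 255.4]), 0.78)]
top paddle []
paddle_tip [0.584  0.1484 0.1134] [0.0035 0.0035]
slot_mouth [0.5833 0.1521 0.1102] [0.0048 0.0029 0.0067]
```

View pics/c11.png

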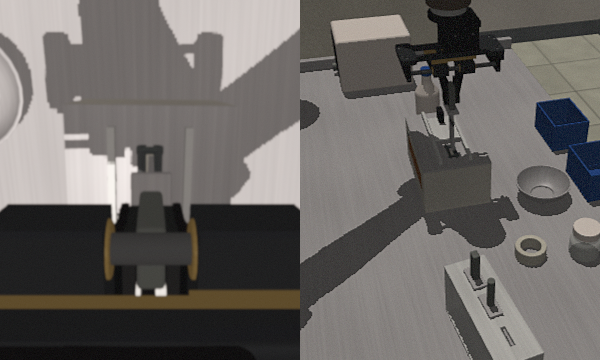

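The wrist view shows the blade standing over the dark collar near crop (150,155). The side view shows the paddle above the lid, the rack place empty and the other two instruments in place. I zoom in to check the alignment.

Run:
```python
from h import *
a=cv2.imread("pics/w11.png")[190:290,270:370];b=cv2.imread("pics/s11.png")[150:250,240:340]
cv2.imwrite("pics/z11.png",cv2.resize(np.hstack([a,b]),None,fx=4,fy=4,interpolation=2))
```

```text
(no output)
```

View pics/z11.png

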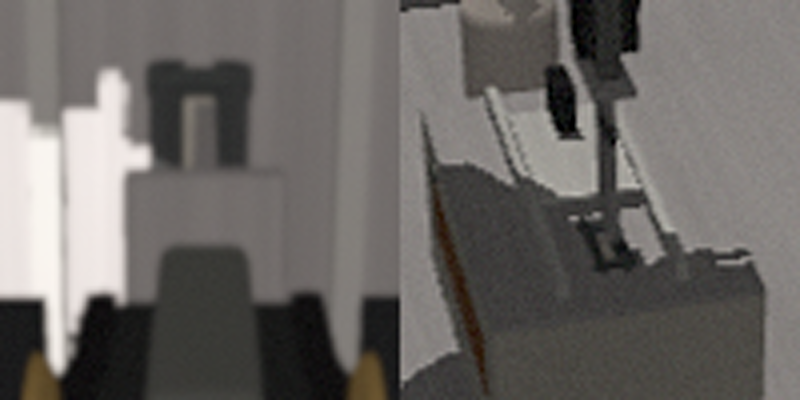

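In the zoom the guard is centred at column 204 and the collar at 199, so about 0.8 mm more is needed toward +x. I also shift about 1.5 mm in +y to the measured slot, then descend slowly and watch the forces.

Call:
apply_moves(moves=[[[-0.0015, -0.0008, 0], 0], [[0, 0, 0.003], 0], [[0, 0, 0.003], 0], [[0, 0, 0.003], 0], [[0, 0, 0], 0]])

```text
time_s: 17.83
tcp_pos: [0.5828, 0.1529, 0.2124]
ee_rot: [[-0.015, -1.0, -0.002], [-1.0, 0.015, -0.001], [0.001, 0.002, -1.0]]
wrist_force: [0.5, -0.7, -1.2]
gripper_width: 0.136
gripper_force: 30.0
```

Call:
apply_moves(moves=[[[0, 0, 0.002], 0], [[0, 0, 0.002], 0], [[0, 0, 0], 0]])

```text
time_s: 18.08
tcp_pos: [0.5831, 0.153, 0.209]
ee_rot: [[-0.015, -1.0, -0.001], [-1.0, 0.015, -0.0], [0.0, 0.001, -1.0]]
wrist_force: [-0.3, 1.0, -0.8]
gripper_width: 0.138
gripper_force: 30.0
```

Tip at about z = 0.101, which is below the lid top, and there is no contact. I continue.

Call:
apply_moves(moves=[[[0, 0, 0.003], 0], [[0, 0, 0.003], 0], [[0, 0, 0], 0]])

```text
time_s: 18.33
tcp_pos: [0.5829, 0.1529, 0.2027]
ee_rot: [[-0.015, -1.0, -0.001], [-1.0, 0.015, -0.0], [0.0, 0.001, -1.0]]
wrist_force: [-0.5, 0.2, -1.3]
gripper_width: 0.138
gripper_force: 30.0
```

Call:
apply_moves(moves=[[[0, 0, 0.003], 0], [[0, 0, 0.003], 0], [[0, 0, 0], 0]])

```text
time_s: 18.58
tcp_pos: [0.5829, 0.153, 0.1967]
ee_rot: [[-0.015, -1.0, -0.001], [-1.0, 0.015, -0.0], [0.0, 0.001, -1.0]]
wrist_force: [-0.5, 0.3, -1.0]
gripper_width: 0.133
gripper_force: 30.0
```

Call:
apply_moves(moves=[[[0, 0, 0.004], 0], [[0, 0, 0.004], 0], [[0, 0, 0.004], 0], [[0, 0, 0.004], 0], [[0, 0, 0], 0]])

```text
time_s: 19.0
tcp_pos: [0.5827, 0.1529, 0.1803]
ee_rot: [[-0.015, -1.0, -0.002], [-1.0, 0.015, -0.001], [0.001, 0.002, -1.0]]
wrist_force: [0.1, 0.7, -1.3]
gripper_width: 0.133
gripper_force: 30.0
```

Call:
apply_moves(moves=[[[0, 0, 0.004], 0], [[0, 0, 0.004], 0], [[0, 0, 0.004], 0], [[0, 0, 0.004], 0], [[0, 0, 0], 0]])

```text
time_s: 19.42
tcp_pos: [0.5827, 0.1529, 0.1644]
ee_rot: [[-0.015, -1.0, -0.002], [-1.0, 0.015, -0.001], [0.001, 0.002, -1.0]]
wrist_force: [-0.8, -0.2, -2.3]
gripper_width: 0.137
gripper_force: 30.0
```

Call:
apply_moves(moves=[[[0, 0, 0.004], 0], [[0, 0, 0.004], 0], [[0, 0, 0.002], 0], [[0, 0, 0], 0]])

```text
time_s: 19.75
tcp_pos: [0.583, 0.153, 0.1548]
ee_rot: [[-0.015, -1.0, -0.001], [-1.0, 0.015, -0.0], [0.0, 0.001, -1.0]]
wrist_force: [0.1, 0.3, -0.5]
gripper_width: 0.133
gripper_force: 30.0
```

Run:
```python
from h import *
st();s=look(["paddle","slot_mouth","paddle_tip","shutter_tab"],"side");w=look(["paddle","slot_mouth","shutter_tab"])
report("paddle",2,.3)
for z in(.126,.131,.136,.141,.146): print(z,proj(s,[.5829,.153,z]).round(1),proj(w,[.5829,.153,z]).round(1))
print("rim",proj(s,[.5829,.153,.111]).round(1),"guard -y bottom edge wrist",[proj(w,[.5829,.13,z]).round(1) for z in(.131,.136,.141)],"collar -y edge",proj(w,[.5829,.132,.111]).round(1))
a=w["frame"][150:290,250:390];b=s["frame"][130:230,240:340]
z=lambda i:cv2.resize(i,(400,400),interpolation=2)
cv2.imwrite("pics/z12.png",np.hstack([z(a),z(b)]))
```

```text
19.75 [0.583  0.153  0.1548] yaw 179.14 tilt [-0.001  -0.0004] F [ 0.1  0.3 -0.5] w 11.6 29.99353565461206
side paddle [(array([292. , 201.8]), 0.6)]
side slot_mouth [(array([288.1, 211.4]), 0.69)]
side paddle_tip []
side shutter_tab [(array([278.5, 167.1]), 0.86), (array([424. , 311.3]), 0.61)]
wrist paddle [(array([323.5, 272.9]), 0.83)]
wrist slot_mouth []
wrist shutter_tab []
paddle [0.5842 0.1594 0.1242] [0.0027 0.0027]
0.126 [290.8 202.6] [321.3 262.4]
0.131 [290.7 200.6] [321.3 265.3]
0.136 [290.6 198.5] [321.4 268.4]
0.141 [290.6 196.4] [321.4 271.6]
0.146 [290.5 194.3] [321.4 275. ]
rim [290.9 208.7] guard -y bottom edge wrist [array([320.8, 226.9]), array([320.8, 229. ]), array([320.8, 231.3])] collar -y edge [320.8 222.3]
```

View pics/z12.png

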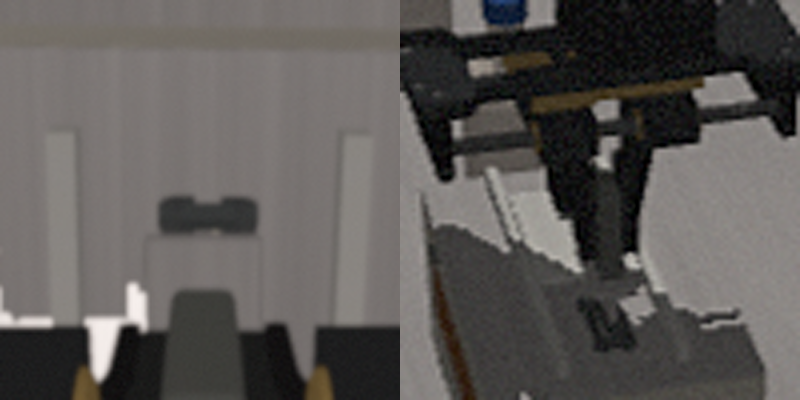

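The wrist view shows the blade hanging inside the collar, with the guard above it. Side and wrist rows match a guard about 26 mm above the rim, against 25 mm wanted, and there is no contact force. One last 1 mm trim.

Call:
apply_moves(moves=[[[0, 0, 0.001], 0], [[0, 0, 0], 0], [[0, 0, 0], 0], [[0, 0, 0], 0]])

```text
time_s: 20.53
tcp_pos: [0.5833, 0.1531, 0.1545]
ee_rot: [[-0.015, -1.0, 0.0], [-1.0, 0.015, -0.0], [0.0, -0.0, -1.0]]
wrist_force: [-0.6, -0.0, -1.4]
gripper_width: 0.141
gripper_force: 30.0
```

Run:
```python
from h import *
st()
s=imaging.capture("side")
for k in models.place_of(s,"shutter_tab")[:1]: print(atz(s,k["at"],.143).round(4))
st();print(r.finish_job())
```

```text
20.53 [0.5833 0.1531 0.1545] yaw 179.14 tilt [ 0. -0.] F [-0.6 -0.  -1.4] w 12.3 29.99351179633777
[0.5884 0.274  0.143 ]
20.63 [0.5833 0.1531 0.1546] yaw 179.14 tilt [ 0. -0.] F [-0.3  1.2 -0.8] w 12.0 29.993512882847426
the job is handed in; nothing more can be done
None
```

The job is handed in (verdict not shown): shutter slid to its stop, paddle still gripped, blade hanging freely in the slot, band at the rim to about 1 mm by the arm's readings (not seen directly), and nothing else was touched.

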